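# Find the clear socket of a laser-head mount with a ringed pin

### The job

One of the two sockets in the aluminium mount block still has an old bush stuck at its bottom. Take the blue-handled pin from its stand and push it gently, past the seal's drag, until it bottoms in a socket; the red ring sits right down on the block's top face only in the clear socket, so if the ring stays well above the face, pull the pin out and use the other socket. Leave the pin fully home and let go in the clear socket, and leave the other things on the bench where they are.

Things in the scene. Friction and masses are not known exactly. Their poses are not given: they have to be found in the camera images.
- block: aluminium mount block bolted to the bench (cannot move), 60 x 120 x 60 mm (x, y, height); a bolted foot 10 mm high (bolt heads 16 mm) makes it 180 mm long in y. Origin: centre of its underside, z up, y along the row of its two sockets, which lie 30 mm either side of the middle. One socket, unknown which, has an immovable dark steel bush 14 mm high at its bottom. Pressing down on its bottom with over 50 N spoils a socket
- mouth_left (a point): centre of the mouth of the socket on the block's +y side, level with the top face (60 mm above the bench). Socket: vertical round blind hole 13.6 mm wide, mouth chamfered 1.5 mm, hard floor 52 mm down (38 mm if the bush is in it). A spring seal at one side, 11 to 19 mm below the face, drags on the pin with 4 to 9 N going in or out (up to 13 N as the tip enters it); the pin must be pushed and stays where left
- mouth_right (a point): centre of the mouth of the socket on the block's -y side, level with the top face (60 mm above the bench). Same hole, seal and drag as the other socket: floor 52 mm down, or 38 mm if the bush is in it
- pin: loose steel pin, 63 to 117 g, 102 mm long, standing upright in its stand. Shaft 12 mm thick from the tip up to 62 mm, its tip tapering to 8 mm over the last 8 mm; above it a blue round handle 18 mm thick from 62 to 102 mm. Origin: centre of the tip, z along the pin towards the handle
- pin_tip (a point): centre of the pin's lower end (same point as the pin's origin)
- pin_ring (a point): on the pin's axis at the lower edge of the red ring (3 mm wide), 52 mm above the tip: level with the block's top face when the pin is bottomed in the clear socket, 14 mm above the face when bottomed on the bush
- pin_grip (a point): middle of the blue handle, 82 mm above the tip: where to grip it
- stand: black plastic pin stand fixed to the bench, 64 x 64 x 35 mm high, with a loose vertical hole 15 mm wide and 25 mm deep in its middle, in which the pin stands (tip 10 mm above the bench). Origin: centre of its underside, z up
- screwdriver: bystander: loose screwdriver 180 mm long lying on the bench along its own x; leave it alone. Origin: under its middle
- tape: bystander: loose blue tape roll lying flat, 72 mm wide, 20 mm high; leave it alone. Origin: centre of its underside
- nozzle: bystander: loose copper nozzle standing on its base, 26 mm wide, 32 mm high; leave it alone. Origin: centre of its underside
- bin: bystander: yellow open parts bin fixed to the bench, 120 x 100 x 50 mm high. Origin: centre of its underside
Things that resemble listed ones, but are neither listed nor needed, are in the scene too. Several things look just like the stand: the one meant starts nearest to the robot's base.

How it is judged:
By the outcome, as a careful person would: the job done as asked, in the order asked, and still so for the second after the job is handed in, with the robot touching nothing.
It also fails if it takes over 51 s, if anything falls off the work surface, if the arm or the gripper's body presses on something with over 40 N, if the wrist force passes 120 N, or if a joint passes its speed limit or range.

### The arm

A 6-joint arm with a two-finger parallel gripper is mounted at the origin on the work surface. World frame = base frame: x ahead of the robot, y to its left, z up, the work surface at z = 0. Lengths are in m, angles in rad, forces in N, time in s.
With the tool pointing down it reaches from about 0.35 to 0.925 m from the base axis. Payload 6.4 kg.
Tool frame: the origin (TCP) lies on the centre line of the jaws, within the pads' length; the fingertips stand 11 mm ahead of it and the grasp point (between the pads) lies 8 mm behind it; z points along the fingers, y is the line along which they close (so a half turn about z gives the same grasp; the last joint's range is limited). The gripper opens to 85 mm and grips with 20 to 120 N. Pads are 22 mm wide; open, the fingers measure 114 mm over their backs; the gripper's body (76 mm by 85 mm) begins 54 mm behind the grasp point. The pads swing forward as they close: fully open they stand 13 mm farther back than shut.
Start: joints at [-1.364, 0.245, 1.558, -0, 1.339, -0.174], TCP at [0.242, -0.603, 0.242] pointing down, gripper open.
Joint ranges: [-3.13, 3.13], [-1.02, 2.26], [0.13, 2.54], [-0.95, 4.09], [0.21, 2.88], [-2.74, 2.74]. Speed limits (rad/s): [2.57, 2.57, 3.14, 3.14, 3.14, 3.14].

### API

Orientations are given as a unit quaternion [w, x, y, z].
In Python, from bench import env, eyes gives the robot as it stands.
- The arm moves only by the shell command python3 -m creep 'ROWS' [FORCE]. ROWS is a JSON object of lists of equal length, an entry for each row: "claw": the closure, from -1 (fully open) to 1 (shut), so that 0 is half open; "translation": the shift along the tool's x, y, z in m, a list of three; "delta_rot": the turn, a rotation vector about the tool's x, y, z in rad, a list of three. In form: {"claw": [claw, ...], "translation": [[dx, dy, dz], ...], "delta_rot": [[wx, wy, wz], ...]}. A call has 1 to 12 rows; each row is the pose to reach, as a shift and turn from the pose commanded when the call began, along the tool's axes at that moment; what a row does not reach only later rows make up. A row lasts 1/12 s, in which the tool goes at most 41.7 mm and 7.16 degrees, less where a joint would pass 70% of its speed; a pose out of reach is approached as far as the arm can. A call with a gripper value outside its range is refused whole. The fingers move at their own pace and stop on an object; FORCE is the grip in N (left out, the last holds). Time passes only in rows, so rows that repeat a pose let the fingers close. It gives the time, the measured TCP pose, the force, the opening and the grip force at its end, in the units of the state.
- env.read_state(): the state, without advancing time (a new reading comes with each control period).
- eyes.camera(name): name is "scene" or "top" or "wrist"; returns (picture, depth): 400x640x3 uint8, red, green, blue; 400x640 float32, m along the optical axis (not along the pixel's ray), 0 where there is no reading.
- eyes.get_calibration(name): a dict with "vertical_fov" (degrees; the focal length in pixels is half the picture's height over the tangent of half this angle, whatever the lens; pixels are square), "cx", "cy" (the principal point, pixels), "T" (4x4, takes a point from camera to world coordinates). Camera axes: x right, y up, looking along -z (the intrinsics and any distortion apply to the point x, -y, -z); pixel columns grow to the right and rows downward; lengths in m; the calibration is good to about 2 mm. A picture is of the moment at which its call begins: read the wrist's pose just before it. get_calibration takes no time and is no camera call; for the wrist camera it gives the pose at the moment of the call.
- env.close_job(): hands the job in; it is judged then, once.
Trained networks look in the newest picture that a camera, given by its name, has taken for a name from the list of things; names that differ only in an ending like _2 or _b are one class to them, and where a whole thing is asked for, a point or a joint stands for the part that bears it (a point fixed in the world has none). Each returns a list of dicts, best first, with "p" (0 to 1); they miss things now and then, are a little off and sometimes report something else, mostly with a low value. They report only what shows in the picture. A call takes as long as a camera call. They do not tell look-alikes from the thing itself.
- eyes.boxes_of(camera, target): "point" ([x, y, z] in m, in world coordinates, good to about 4 mm: the middle of the surface that is visible of it).
- eyes.silhouettes(camera, target): "region" (400x640 bool, what is visible of it).
The state is a dict: "t": time; "joints": joint angles; "qvel": joint speeds; "joint_torque": joint torques, N m; "eef_pos": TCP position; "ee_rot": TCP orientation; "contact_force": force on the tool from outside, world axes, zero at the start; "ft_torque": the same for the moment, N m; "gripper_width": finger opening in m; "grasp_force": force on a finger pad.
Only numpy, scipy, OpenCV 4.12 (cv2) and the standard library are available. Lean on these libraries where they do the work, as an engineer would, in place of code of your own. Each camera call takes 0.05 s, during which the arm holds its last target. There are 200 camera calls.

## Working session

There is one attempt and no reset: what is moved stays moved. The work goes in short steps, Python scripts to look and compute and a shell command to move; the robot and the scene stay as the last step left them, time stands still between calls to the robot, and variables do not carry over. Pictures are saved under pics/ and viewed, at most 10 in all, crops included, and the job is handed in when it is done.

```bash
ls; mkdir -p pics; cat > h.py <<'E'
import numpy as np, cv2
from bench import env, eyes
from scipy.spatial.transform import Rotation as R
def shot(n,f=None):
    c=eyes.get_calibration(n); im,d=eyes.camera(n)
    if f: cv2.imwrite('pics/'+f,im[:,:,::-1])
    return im,d,c
def cloud(d,c):
    f=d.shape[0]/2/np.tan(np.radians(c['vertical_fov'])/2)
    v,u=np.mgrid[:d.shape[0],:d.shape[1]]
    P=np.stack([(u-c['cx'])/f*d,-(v-c['cy'])/f*d,-d],-1)
    return P@np.array(c['T'])[:3,:3].T+np.array(c['T'])[:3,3]
def totool(p,s=None):
    s=s or env.read_state(); q=np.array(s['ee_rot'])
    r=R.from_quat(q[[1,2,3,0]]); return r.inv().apply(np.array(p)-s['eef_pos'])
E
python3 - <<'E'
from h import *
s=env.read_state(); print({k:np.round(v,3).tolist() for k,v in s.items()})
for n in ['top','scene']:
    im,d,c=shot(n,n+'0.png'); print(n,{k:c[k] for k in c})
    for t in ['block','mouth_left','mouth_right','pin','pin_grip','pin_ring','stand','screwdriver','tape','nozzle','bin']:
        print(t,[(round(b['p'],2),np.round(b['point'],3).tolist()) for b in eyes.boxes_of(n,t)][:6])
E
```

```text
pics
{'t': 0.0, 'joints': [-1.364, 0.246, 1.559, -0.0, 1.339, -0.174], 'qvel': [-0.001, -0.0, -0.0, 0.001, -0.001, 0.0], 'joint_torque': [0.003, -42.951, -32.613, -0.0, 0.005, -0.0], 'eef_pos': [0.241, -0.603, 0.241], 'ee_rot': [-0.001, 0.982, 0.189, -0.0], 'contact_force': [-0.468, 0.138, -0.593], 'ft_torque': [-0.014, -0.037, 0.006], 'grasp_force': 0.0, 'gripper_width': 0.085}
top {'vertical_fov': 49.96304564265606, 'cx': 313.13044716366926, 'cy': 200.2829231609682, 'T': array([[-0.02294792,  0.98106754, -0.19230153,  0.41118157],
       [-0.99953981, -0.02633194, -0.01505995,  0.04532553],
       [-0.0198385 ,  0.19186744,  0.98122032,  0.96885654],
       [ 0.        ,  0.        ,  0.        ,  1.        ]])}
block [(0.79, [0.532, 0.077, 0.059]), (0.45, [0.475, -0.16, 0.113]), (0.21, [0.469, -0.156, 0.033])]
mouth_left [(0.93, [0.534, 0.07, 0.058])]
mouth_right [(0.8, [0.525, 0.07, 0.057])]
pin [(0.63, [0.473, -0.163, 0.109])]
pin_grip []
pin_ring [(0.41, [0.475, -0.16, 0.112])]
stand [(0.91, [0.514, -0.29, 0.034]), (0.86, [0.473, -0.157, 0.037]), (0.59, [0.62, -0.172, 0.041])]

[... 424 characters left out ...]
.47134033],
       [-0.02039292,  0.79084667,  0.61167448,  0.75876274],
       [ 0.        ,  0.        ,  0.        ,  1.        ]])}
block [(0.92, [0.555, 0.091, 0.049])]
mouth_left [(0.82, [0.555, 0.089, 0.045])]
mouth_right [(0.6, [0.552, 0.09, 0.045]), (0.53, [0.765, 0.25, 0.02])]
pin []
pin_grip [(0.68, [0.48, -0.165, 0.084]), (0.46, [0.556, 0.088, 0.045])]
pin_ring [(0.65, [0.478, -0.165, 0.084])]
stand [(0.83, [0.637, -0.171, 0.039]), (0.77, [0.527, -0.283, 0.032]), (0.72, [0.49, -0.158, 0.037]), (0.41, [0.823, -0.008, 0.024])]
screwdriver []
tape [(0.77, [0.763, 0.25, 0.017])]
nozzle [(0.69, [0.82, -0.009, 0.022]), (0.53, [0.403, -0.047, 0.016])]
bin [(0.87, [0.524, 0.402, 0.019])]
```

View pics/top0.png

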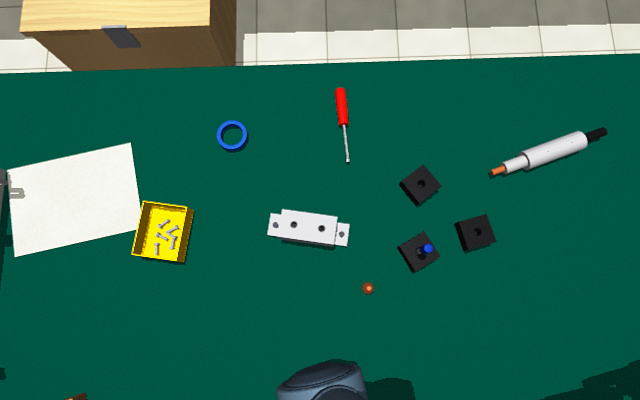

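View pics/scene0.png

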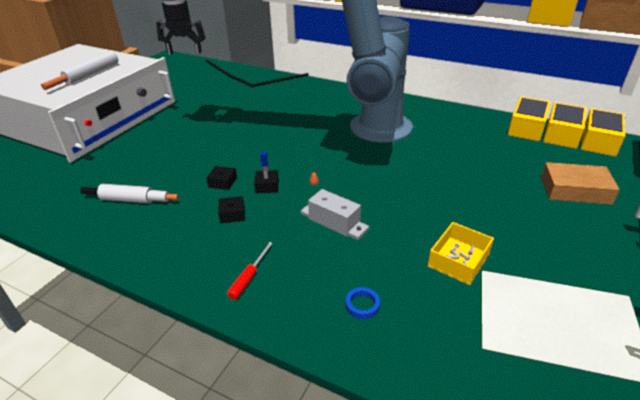

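```bash
python3 - <<'E'
from h import *
im,d,c=shot('top')
P=cloud(d,c)
def near(z0,z1,x,y,r): 
    m=(d>0)&(P[...,2]>z0)&(P[...,2]<z1)&(abs(P[...,0]-x)<r)&(abs(P[...,1]-y)<r); return m
m=near(.09,.13,.473,-.163,.04); q=P[m]; print('pin top',len(q),np.median(q,0),q.min(0),q.max(0))
m=near(.053,.068,.53,.075,.11); q=P[m]; print('block',len(q),q.mean(0),np.median(q[:,2]))
print(cv2.minAreaRect((q[:,:2]*1000).astype(np.float32)))
for y,x in [(-.29,.514),(-.16,.473)]:
    m=near(.028,.043,x,y,.05); q=P[m]; print('stand',len(q),cv2.minAreaRect((q[:,:2]*1000).astype(np.float32)),np.median(q[:,2]))
m=(d>0)&(P[...,0]>.35)&(abs(P[...,2])<.006); print('table z',np.median(P[m][:,2]))
E
```

```text
pin top 84 [ 0.47651177 -0.16570128  0.11040479] [ 0.46782214 -0.17496223  0.09010773] [ 0.48493847 -0.15887253  0.11506761]
block 1518 [0.53278063 0.0723616  0.05888283] 0.0588892511277736
((533.2872314453125, 72.47937774658203), (120.11845397949219, 60.445770263671875), 80.45863342285156)
stand 863 ((515.8250732421875, -295.5271911621094), (63.87340545654297, 65.45951080322266), 14.007497787475586) 0.03422855216948617
stand 785 ((476.71844482421875, -167.7737274169922), (64.0053482055664, 64.48030853271484), 29.102432250976562) 0.034274634574363416
table z -0.0008660954950854283
```

The top view shows the pin in its stand at about (419,252) and the block at (308,228), with sockets at about (294,224) and (321,228). The scene view confirms this layout and shows an upright blue handle at (264,160).

```bash
python3 -c "
from h import *
print(totool([.476,-.166,.24]), totool([.533-.06,.072,.26]))"
```

```text
[ 0.38021212 -0.31897875  0.00228361] [ 0.46588511 -0.54104521 -0.01770702]
```

```bash
python3 -m creep '{"claw":[-1,-1,-1,-1,-1,-1,-1,-1,-1,-1,-1,-1],"translation":[[0.03,-0.025,0],[0.06,-0.05,0],[0.095,-0.08,0],[0.127,-0.106,0],[0.158,-0.133,0],[0.19,-0.16,0],[0.222,-0.186,0],[0.253,-0.213,0],[0.285,-0.239,0],[0.317,-0.266,0],[0.349,-0.292,0],[0.38,-0.319,0]],"delta_rot":[[0,0,0.05],[0,0,0.1],[0,0,0.16],[0,0,0.22],[0,0,0.28],[0,0,0.34],[0,0,0.4],[0,0,0.46],[0,0,0.5],[0,0,0.547],[0,0,0.547],[0,0,0.547]]}'
python3 -m creep '{"claw":[-1,-1,-1],"translation":[[0,0,0],[0,0,0],[0,0,0]],"delta_rot":[[0,0,0],[0,0,0],[0,0,0]]}'
python3 - <<'E'
from h import *
im,d,c=shot('wrist','w1.png'); print(c); print(totool([.476,-.166,.24]))
P=cloud(d,c)
m=(d>0)&(P[...,2]>.1)&(P[...,2]<.12); q=P[m]; 
m2=m&(abs(P[...,0]-.476)<.03)&(abs(P[...,1]+.166)<.03)
print(m2.sum(), np.median(P[m2],0),P[m2].min(0),P[m2].max(0))
E
```

```text
t: 2.25
eef_pos: [0.4759, -0.1654, 0.2427]
ee_rot: [0.0, 0.997, -0.083, 0.0]
contact_force: [1.1, -0.7, -0.1]
gripper_width: 0.0852
grasp_force: 0.0
t: 2.5
eef_pos: [0.4751, -0.1674, 0.2424]
ee_rot: [0.0, 0.997, -0.083, 0.0]
contact_force: [-0.2, -0.2, -0.9]
gripper_width: 0.0855
grasp_force: 0.0
{'vertical_fov': 60.16114839018614, 'cx': 325.0472280501025, 'cy': 202.8497411442433, 'T': array([[-0.16438139,  0.93555581,  0.31259253,  0.55546882],
       [-0.98639625, -0.15625924, -0.05104391, -0.18046995],
       [ 0.00109105, -0.31673077,  0.94851485,  0.37409435],
       [ 0.        ,  0.        ,  0.        ,  1.        ]])}
[ 0.0007214  -0.00219031  0.00233214]
431 [ 0.47773283 -0.16595074  0.11188178] [ 0.46802941 -0.17435575  0.10013019] [ 0.48512977 -0.15706124  0.1139016 ]
```

View pics/w1.png

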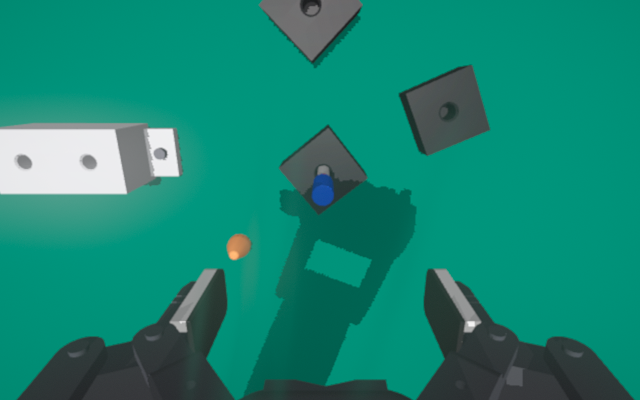

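The wrist view shows the pin upright at (322,190), the block at left with mouths at (24,162) and (89,162), and the way down clear.

```bash
python3 -m creep '{"claw":[-1,-1,-1,-1,-1,-1,-1],"translation":[[0.001,-0.001,0.03],[0.001,-0.001,0.065],[0.001,-0.001,0.1],[0.001,-0.001,0.13],[0.001,-0.001,0.15],[0.001,-0.001,0.158],[0.001,-0.001,0.158]],"delta_rot":[[0,0,0],[0,0,0],[0,0,0],[0,0,0],[0,0,0],[0,0,0],[0,0,0]]}' 50
python3 -m creep '{"claw":[0,0.3,0.5,0.7,0.8,0.9,1,1,1,1],"translation":[[0,0,0],[0,0,0],[0,0,0],[0,0,0],[0,0,0],[0,0,0],[0,0,0],[0,0,0],[0,0,0],[0,0,0]],"delta_rot":[[0,0,0],[0,0,0],[0,0,0],[0,0,0],[0,0,0],[0,0,0],[0,0,0],[0,0,0],[0,0,0],[0,0,0]]}' 50
```

```text
t: 3.13
eef_pos: [0.4746, -0.167, 0.0823]
ee_rot: [-0.001, 0.996, -0.084, -0.002]
contact_force: [0.7, -0.4, 0.4]
gripper_width: 0.0855
grasp_force: 0.0
t: 3.97
eef_pos: [0.4769, -0.1665, 0.0851]
ee_rot: [-0.0, 0.997, -0.083, 0.001]
contact_force: [1.1, 1.7, 4.9]
gripper_width: 0.0167
grasp_force: 48.6
```

```bash
python3 -m creep '{"claw":[1,1,1,1,1,1,1,1,1,1,1,1],"translation":[[0,0,-0.01],[0,0,-0.03],[0,0,-0.06],[0,0,-0.09],[0,-0.01,-0.1],[0.004,-0.04,-0.1],[0.008,-0.08,-0.1],[0.012,-0.12,-0.1],[0.016,-0.155,-0.1],[0.016,-0.185,-0.1],[0.016,-0.205,-0.1],[0.016,-0.215,-0.1]],"delta_rot":[[0,0,0],[0,0,0],[0,0,0],[0,0,0],[0,0,0],[0,0,0],[0,0,0],[0,0,0],[0,0,0],[0,0,0],[0,0,0],[0,0,0]]}'
python3 -m creep '{"claw":[1,1,1,1],"translation":[[0,0,0],[0,0,0],[0,0,0],[0,0,0]],"delta_rot":[[0,0,0],[0,0,0],[0,0,0],[0,0,0]]}'
python3 - <<'E'
from h import *
im,d,c=shot('wrist','w2.png')
im2,d2,c2=shot('scene','s2.png'); cv2.imwrite('pics/s2c.png',cv2.resize(im2[120:280,220:420],None,fx=3,fy=3)[:,:,::-1])
P=cloud(d,c)
m=(d>0)&(abs(P[...,2]-.06)<.004)
print('table',np.median(P[(d>0)&(abs(P[...,2])<.008)][:,2]),'face z',np.median(P[m][:,2]))
print(cv2.minAreaRect((P[m][:,:2]*1000).astype(np.float32)))
np.savez('w2.npz',im=im,d=d,P=P)
for z in (.115,.125,.135,.145,.155,.165,.175,.185,.195):
    m=(d>0)&(abs(P[...,2]-z)<.004)&(np.hypot(P[...,0]-.528,P[...,1]-.043)<.02); q=P[m]
    if len(q): print(z,len(q),q.mean(0),q.min(0),q.max(0))
E
```

```text
t: 4.97
eef_pos: [0.5271, 0.0457, 0.1836]
ee_rot: [-0.0, 0.997, -0.081, -0.001]
contact_force: [0.1, -0.5, -0.9]
gripper_width: 0.017
grasp_force: 49.1
t: 5.3
eef_pos: [0.5275, 0.0417, 0.1842]
ee_rot: [0.0, 0.996, -0.084, -0.0]
contact_force: [-0.4, -0.2, -0.1]
gripper_width: 0.017
grasp_force: 49.1
table 0.00017629117864575994 face z 0.060109122151445316
((532.3226318359375, 74.83812713623047), (120.33868408203125, 60.55218505859375), 80.49772644042969)
0.115 35 [0.53114957 0.04153303 0.11657106] [0.52841654 0.03667731 0.11126308] [0.5325152  0.04715165 0.11899905]
0.125 94 [0.53123597 0.04144887 0.1251078 ] [0.52679236 0.0363176  0.12100294] [0.53272614 0.04802038 0.12893712]
0.135 106 [0.5311631  0.04130565 0.13495857] [0.52670623 0.03610143 0.13103806] [0.53287329 0.04766157 0.13871282]
0.145 126 [0.53131263 0.04142756 0.14501842] [0.52626959 0.03607042 0.14101029] [0.53302699 0.04709807 0.14898085]
0.155 144 [0.53120745 0.04128607 0.15502097] [0.5271157  0.03612073 0.15102145] [0.53306598 0.04773613 0.1589501 ]
0.165 113 [0.53170247 0.04111999 0.16370493] [0.5279207  0.03580639 0.16120031] [0.53311032 0.04764342 0.16646417]
0.175 333 [0.53447575 0.0403906  0.17610906] [0.52751745 0.02515051 0.17146029] [0.54141067 0.0543684  0.17899566]
0.185 812 [0.53585638 0.04162838 0.18511048] [0.52751933 0.02337471 0.18102887] [0.54151384 0.06056047 0.1889685 ]
0.195 977 [0.53591109 0.0416981  0.19510257] [0.52750398 0.02347147 0.1910286 ] [0.54176203 0.06043269 0.19899359]
```

View pics/w2.png

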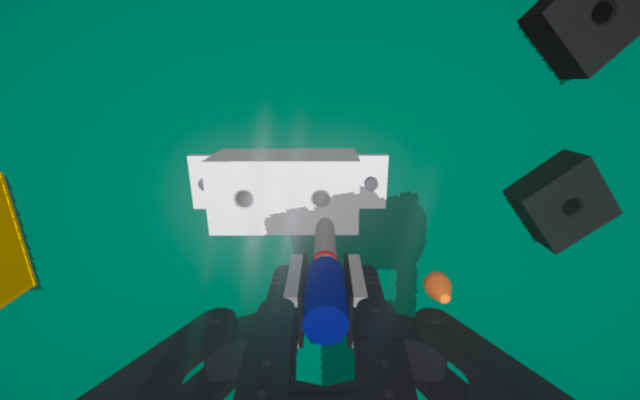

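The wrist view shows the pin held upright, tip at about (325,222), and the mouths at (244,198) (left) and (321,198) (right). Next I fit the mouths in this picture.

```bash
python3 - <<'E'
from h import *
z=np.load('w2.npz'); im,d,P=z['im'],z['d'],z['P']
c=eyes.get_calibration('wrist'); f=200/np.tan(np.radians(c['vertical_fov'])/2); T=np.array(c['T'])
def plane(u,v,h):
    r=T[:3,:3]@np.array([(u-c['cx'])/f,-(v-c['cy'])/f,-1]); return T[:3,3]+r*(h-T[2,3])/r[2]
def proj(p):
    q=T[:3,:3].T@(np.array(p)-T[:3,3]); return c['cx']-f*q[0]/q[2], c['cy']+f*q[1]/q[2]
g=cv2.cvtColor(im,cv2.COLOR_RGB2GRAY)
for u,v in((244,198),(321,198)):
    w=g[v-14:v+15,u-14:u+15]; 
    t,b=cv2.threshold(w,0,255,cv2.THRESH_BINARY_INV|cv2.THRESH_OTSU)
    cs,_=cv2.findContours(b,cv2.RETR_EXTERNAL,cv2.CHAIN_APPROX_NONE); k=max(cs,key=cv2.contourArea); e=cv2.fitEllipse(k)
    print(t,e,plane(e[0][0]+u-14,e[0][1]+v-14,.06))
for n,p in(('R',(.5274,.0453,.06)),('L',(.5373,.1044,.06)),('tip',(.527,.042,.110)),('Rtop',(.5283,.0429,.06))): print(n,proj(p))
cr=cv2.resize(im[170:250,200:360],None,fx=5,fy=5,interpolation=cv2.INTER_CUBIC); cv2.imwrite('pics/w2c.png',cr[:,:,::-1])
print(env.read_state()['eef_pos'],totool([.5274,.0453,.184]))
E
```

```text
182.0 ((13.21666431427002, 14.239824295043945), (15.984253883361816, 17.462677001953125), 115.31813049316406) [0.53792948 0.10474849 0.06      ]
186.0 ((14.897770881652832, 18.68988800048828), (23.63737678527832, 29.3114013671875), 86.83428955078125) [0.52411477 0.04500764 0.06      ]
R (np.float64(320.81258973456374), np.float64(198.80290527627483))
L (np.float64(243.84709162244957), np.float64(198.92812669446303))
tip (np.float64(325.1458273479286), np.float64(222.4080992390821))
Rtop (np.float64(323.65711194906737), np.float64(197.22547344454844))
[0.52761903 0.04184959 0.18427994] [-0.00079259 -0.00336531  0.00027957]
```

View pics/w2c.png

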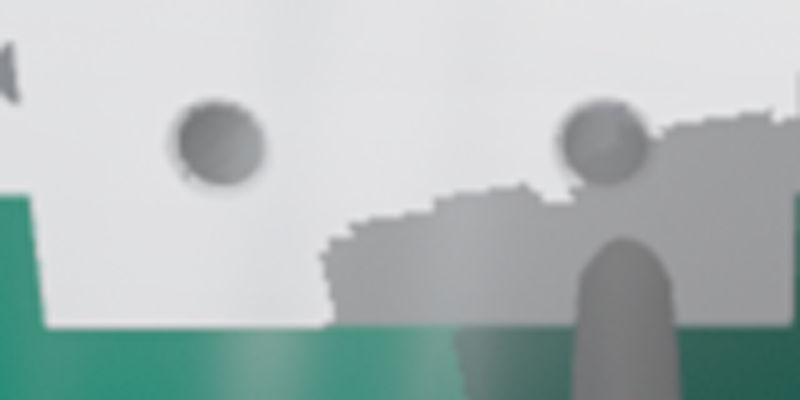

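The crop shows both mouths clearly, left at about (219,145) and right at about (604,142) in crop pixels. Neither shows the bush, so I have to probe. I'll go to the right one and lower it, then check the alignment.

```bash
python3 -m creep '{"claw":[1,1,1,1,1,1],"translation":[[0,-0.003,0.01],[0,-0.003,0.025],[0,-0.003,0.038],[0,-0.003,0.044],[0,-0.003,0.044],[0,-0.003,0.044]],"delta_rot":[[0,0,0],[0,0,0],[0,0,0],[0,0,0],[0,0,0],[0,0,0]]}'
cat > m.py <<'E'
from h import *
import sys
s=[];
im,d,c=shot('wrist',sys.argv[1]); P=cloud(d,c); st=env.read_state()
m=(d>0)&(abs(P[...,2]-.06)<.004); r=cv2.minAreaRect((P[m][:,:2]*1000).astype(np.float32)); print(r)
C=np.array(r[0])/1000; u=np.array([.165,.986])*.03
print('L',C+u,'R',C-u)
for z in (.08,.09,.1,.11):
    m=(d>0)&(abs(P[...,2]-z)<.005)&(np.hypot(P[...,0]-st['eef_pos'][0],P[...,1]-st['eef_pos'][1])<.014); q=P[m]
    if len(q): print(z,len(q),'axis',np.percentile(q[:,0],98)-.006,(q[:,1].min()+q[:,1].max())/2)
print(st['eef_pos'],st['contact_force'])
E
python3 m.py w3.png; python3 - <<'E'
from h import *
im,d,c=shot('scene'); a=cv2.resize(im[150:250,260:400],None,fx=4,fy=4,interpolation=2)
w=cv2.imread('pics/w3.png')[130:260,220:400]; w=cv2.resize(w,(554,400))
cv2.imwrite('pics/c3.png',np.hstack([a[:400,60:306,::-1],w]))
E
```

```text
t: 5.9
eef_pos: [0.528, 0.0457, 0.14]
ee_rot: [-0.0, 0.997, -0.083, -0.0]
contact_force: [0.6, -1.1, -1.0]
gripper_width: 0.0166
grasp_force: 49.1
((532.3385620117188, 74.91651153564453), (120.50135803222656, 61.06568145751953), 80.64803314208984)
L [0.53728856 0.10449651] R [0.52738856 0.04533651]
0.08 113 axis 0.5272421025607125 0.04608951748699519
0.09 140 axis 0.5271681104560252 0.04590911324877175
0.1 155 axis 0.5271845715694239 0.045624367604274234
0.11 179 axis 0.5271638508883993 0.046012981461850525
[0.52850716 0.04572175 0.1406753 ] [-0.15521646  0.35295993 -0.90927451]
```

View pics/c3.png

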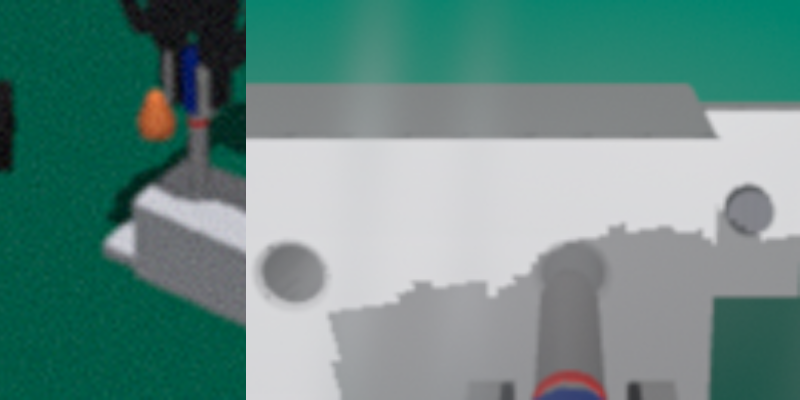

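Left half: the pin is upright over the right mouth. Right half: the tip at (570,270) lies within the mouth ring. The pin is aligned to within 1 mm, so I insert.

```bash
python3 -m creep '{"claw":[1,1,1,1,1,1],"translation":[[0,0.0005,0.004],[0,0.0005,0.008],[0,0.0005,0.011],[0,0.0005,0.014],[0,0.0005,0.014],[0,0.0005,0.014]],"delta_rot":[[0,0,0],[0,0,0],[0,0,0],[0,0,0],[0,0,0],[0,0,0]]}'
python3 -m creep '{"claw":[1,1,1,1,1,1,1,1],"translation":[[0,0,0.002],[0,0,0.004],[0,0,0.006],[0,0,0.008],[0,0,0.01],[0,0,0.012],[0,0,0.014],[0,0,0.014]],"delta_rot":[[0,0,0],[0,0,0],[0,0,0],[0,0,0],[0,0,0],[0,0,0],[0,0,0],[0,0,0]]}'
```

```text
t: 6.5
eef_pos: [0.5279, 0.0454, 0.126]
ee_rot: [-0.0, 0.997, -0.083, -0.0]
contact_force: [-0.2, -0.3, -0.7]
gripper_width: 0.0169
grasp_force: 49.1
t: 7.17
eef_pos: [0.5277, 0.0453, 0.1117]
ee_rot: [0.0, 0.997, -0.083, -0.0]
contact_force: [-0.4, -0.5, -3.1]
gripper_width: 0.0168
grasp_force: 49.0
```

```bash
python3 -m creep '{"claw":[1,1,1,1,1,1,1],"translation":[[0,0,0.002],[0,0,0.004],[0,0,0.006],[0,0,0.008],[0,0,0.01],[0,0,0.012],[0,0,0.012]],"delta_rot":[[0,0,0],[0,0,0],[0,0,0],[0,0,0],[0,0,0],[0,0,0],[0,0,0]]}'
python3 -m creep '{"claw":[1,1,1,1],"translation":[[0,0,0.001],[0,0,0.002],[0,0,0.003],[0,0,0.003]],"delta_rot":[[0,0,0],[0,0,0],[0,0,0],[0,0,0]]}'
```

```text
t: 7.75
eef_pos: [0.5278, 0.0454, 0.0996]
ee_rot: [0.0, 0.997, -0.083, -0.0]
contact_force: [-1.5, -0.0, -0.8]
gripper_width: 0.0168
grasp_force: 49.2
t: 8.08
eef_pos: [0.528, 0.0453, 0.0972]
ee_rot: [-0.0, 0.997, -0.083, -0.0]
contact_force: [-2.6, -0.4, 2.3]
gripper_width: 0.0167
grasp_force: 49.5
```

```bash
python3 -m creep '{"claw":[1,1,1],"translation":[[0,0,0.0005],[0,0,0.001],[0,0,0.001]],"delta_rot":[[0,0,0],[0,0,0],[0,0,0]]}'
python3 -m creep '{"claw":[1,1,1],"translation":[[0,0,0.0005],[0,0,0.001],[0,0,0.001]],"delta_rot":[[0,0,0],[0,0,0],[0,0,0]]}'
```

```text
t: 8.33
eef_pos: [0.5283, 0.0453, 0.0971]
ee_rot: [0.0, 0.997, -0.083, 0.0]
contact_force: [-5.2, -0.8, 6.8]
gripper_width: 0.0167
grasp_force: 49.9
t: 8.58
eef_pos: [0.5287, 0.0453, 0.097]
ee_rot: [0.0, 0.997, -0.083, 0.0]
contact_force: [-5.4, 0.4, 12.7]
gripper_width: 0.0167
grasp_force: 50.5
```

```bash
python3 -m creep '{"claw":[1,1,1,1],"translation":[[0,0,0.0005],[0,0,0.001],[0,0,0.0015],[0,0,0.0015]],"delta_rot":[[0,0,0],[0,0,0],[0,0,0],[0,0,0]]}'
python3 m.py w4.png; python3 - <<'E'
from h import *
im,d,c=shot('scene'); a=cv2.resize(im[150:250,260:400],None,fx=4,fy=4,interpolation=2)
w=cv2.imread('pics/w4.png')[130:260,220:400]; w=cv2.resize(w,(554,400))
cv2.imwrite('pics/c4.png',np.hstack([a[:400,60:306,::-1],w]))
E
```

```text
t: 8.92
eef_pos: [0.5292, 0.0452, 0.0969]
ee_rot: [0.0, 0.997, -0.083, 0.0]
contact_force: [-7.8, -0.5, 19.4]
gripper_width: 0.0167
grasp_force: 51.3
((532.4064331054688, 75.15123748779297), (120.81889343261719, 61.206687927246094), 80.57674407958984)
L [0.53735643 0.10473124] R [0.52745643 0.04557124]
0.08 97 axis 0.5296797499751348 0.04482806472390237
0.09 396 axis 0.532365496314932 0.04380399358853046
0.1 518 axis 0.5337690084674204 0.04402515241198858
0.11 618 axis 0.5325882550081809 0.04400222739004499
[0.52922746 0.04525697 0.09687078] [-7.89406205  0.27782463 21.03721926]
```

View pics/c4.png

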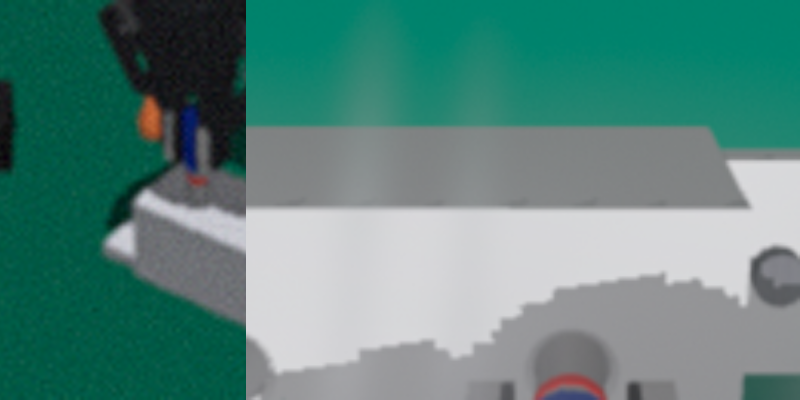

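The ring stands about 14 mm above the face and the pin stops hard at 20 N, with the tip about 37 mm down. The right socket has the bush, so I pull out and go to the left one.

```bash
python3 -m creep '{"claw":[1,1,1,1,1,1,1,1,1,1],"translation":[[0,0,-0.004],[0,0,-0.01],[0,0,-0.018],[0,0,-0.026],[0,0,-0.034],[0,0,-0.042],[0,0,-0.05],[0,0,-0.056],[0,0,-0.06],[0,0,-0.06]],"delta_rot":[[0,0,0],[0,0,0],[0,0,0],[0,0,0],[0,0,0],[0,0,0],[0,0,0],[0,0,0],[0,0,0],[0,0,0]]}'
python3 m.py w5.png | tail -5
```

```text
t: 9.85
eef_pos: [0.5288, 0.0453, 0.1551]
ee_rot: [0.0, 0.997, -0.083, 0.001]
contact_force: [0.7, -0.8, -0.4]
gripper_width: 0.0168
grasp_force: 49.1
0.08 7 axis 0.5268962045527441 0.04498940919074086
0.09 83 axis 0.5280848051771756 0.04534346357668635
0.1 120 axis 0.5280748509928334 0.04566188877028106
0.11 149 axis 0.5281345629063797 0.04533529251436624
[0.52834342 0.04531512 0.15435389] [-1.22238301  0.18150627 -1.55991841]
```

```bash
python3 -m creep '{"claw":[1,1,1,1,1,1,1,1],"translation":[[0,-0.01,0],[0,-0.025,0],[-0.0005,-0.042,0],[-0.0005,-0.054,0],[-0.0005,-0.06,0],[-0.0005,-0.06,0.005],[-0.0005,-0.06,0.012],[-0.0005,-0.06,0.012]],"delta_rot":[[0,0,0],[0,0,0],[0,0,0],[0,0,0],[0,0,0],[0,0,0],[0,0,0],[0,0,0]]}'
python3 m.py w6.png
```

```text
t: 10.57
eef_pos: [0.5362, 0.1042, 0.1397]
ee_rot: [0.0, 0.997, -0.083, -0.002]
contact_force: [-0.1, 0.6, -1.3]
gripper_width: 0.0168
grasp_force: 49.2
((532.5560913085938, 74.6159896850586), (120.5224380493164, 60.654170989990234), 80.511474609375)
L [0.53750609 0.10419599] R [0.52760609 0.04503599]
0.08 116 axis 0.5350945610938064 0.10409483435331812
0.09 135 axis 0.5352146579561455 0.10445597081123215
0.1 162 axis 0.5352661050141693 0.10415210942717681
0.11 179 axis 0.535422623916141 0.10454323818052563
[0.53649226 0.10415465 0.1402499 ] [-0.37824343 -0.30466905 -0.44902869]
```

```bash
python3 -m creep '{"claw":[1,1,1,1,1],"translation":[[0.002,0,0],[0.002,0,0],[0.002,0,0],[0.002,0,0],[0.002,0,0]],"delta_rot":[[0,0,0],[0,0,0],[0,0,0],[0,0,0],[0,0,0]]}'
python3 m.py w7.png
python3 -c "
import cv2
cv2.imwrite('pics/c7.png',cv2.resize(cv2.imread('pics/w7.png')[130:260,220:400],(720,520)))"
```

```text
t: 11.03
eef_pos: [0.5396, 0.1041, 0.142]
ee_rot: [-0.0, 0.997, -0.083, 0.0]
contact_force: [-0.1, 0.7, -0.0]
gripper_width: 0.0168
grasp_force: 49.2
((532.2000732421875, 74.69175720214844), (120.51412200927734, 61.0927619934082), 80.44349670410156)
L [0.53715007 0.10427176] R [0.52725007 0.04511176]
0.08 112 axis 0.5387361651593424 0.10415123515842825
0.09 132 axis 0.538730261351483 0.1043197379565171
0.1 152 axis 0.5390645537525605 0.10406570205907834
0.11 178 axis 0.5388735629193598 0.10427388997580458
[0.5395449  0.10418802 0.14193972] [ 0.55980091  0.11178046 -0.43750307]
```

View pics/c7.png

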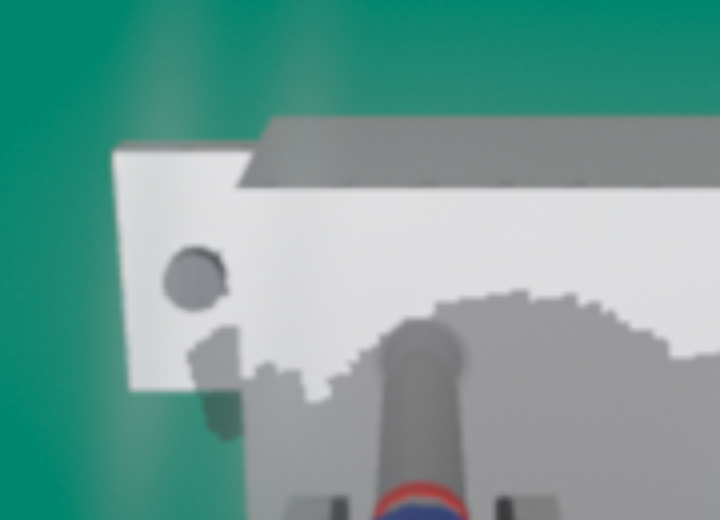

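The view shows the tip over the left mouth ring at (425,350) in the crop, about 1.5 mm too far in +x. I correct that and insert.

```bash
python3 -m creep '{"claw":[1,1,1,1,1,1,1,1,1],"translation":[[-0.0015,0,0],[-0.0015,0,0],[-0.0015,0,0],[-0.0015,0,0.004],[-0.0015,0,0.008],[-0.0015,0,0.011],[-0.0015,0,0.014],[-0.0015,0,0.014],[-0.0015,0,0.014]],"delta_rot":[[0,0,0],[0,0,0],[0,0,0],[0,0,0],[0,0,0],[0,0,0],[0,0,0],[0,0,0],[0,0,0]]}'
python3 -m creep '{"claw":[1,1,1,1,1,1,1,1],"translation":[[0,0,0.002],[0,0,0.004],[0,0,0.006],[0,0,0.008],[0,0,0.01],[0,0,0.012],[0,0,0.014],[0,0,0.014]],"delta_rot":[[0,0,0],[0,0,0],[0,0,0],[0,0,0],[0,0,0],[0,0,0],[0,0,0],[0,0,0]]}'
```

```text
t: 11.83
eef_pos: [0.5378, 0.1045, 0.1274]
ee_rot: [0.0, 0.997, -0.083, -0.0]
contact_force: [0.2, -0.5, -0.0]
gripper_width: 0.0166
grasp_force: 49.2
t: 12.5
eef_pos: [0.5377, 0.1045, 0.1132]
ee_rot: [0.0, 0.997, -0.083, -0.0]
contact_force: [0.2, 0.7, -0.6]
gripper_width: 0.0168
grasp_force: 49.2
```

```bash
python3 -m creep '{"claw":[1,1,1,1,1,1,1,1,1],"translation":[[0,0,0.002],[0,0,0.004],[0,0,0.006],[0,0,0.008],[0,0,0.01],[0,0,0.012],[0,0,0.014],[0,0,0.015],[0,0,0.015]],"delta_rot":[[0,0,0],[0,0,0],[0,0,0],[0,0,0],[0,0,0],[0,0,0],[0,0,0],[0,0,0],[0,0,0]]}'
python3 -m creep '{"claw":[1,1,1,1],"translation":[[0,0,0.001],[0,0,0.002],[0,0,0.003],[0,0,0.003]],"delta_rot":[[0,0,0],[0,0,0],[0,0,0],[0,0,0]]}'
```

```text
t: 13.25
eef_pos: [0.5378, 0.1045, 0.0983]
ee_rot: [-0.0, 0.997, -0.083, -0.0]
contact_force: [-1.9, -0.2, 0.5]
gripper_width: 0.017
grasp_force: 49.4
t: 13.58
eef_pos: [0.5378, 0.1045, 0.0955]
ee_rot: [-0.0, 0.997, -0.083, -0.0]
contact_force: [-1.9, 0.9, 0.2]
gripper_width: 0.0168
grasp_force: 49.4
```

Already past the bush depth with no resistance, so I continue to the floor at about 0.083.

```bash
python3 -m creep '{"claw":[1,1,1,1,1,1,1],"translation":[[0,0,0.002],[0,0,0.004],[0,0,0.006],[0,0,0.008],[0,0,0.01],[0,0,0.011],[0,0,0.011]],"delta_rot":[[0,0,0],[0,0,0],[0,0,0],[0,0,0],[0,0,0],[0,0,0],[0,0,0]]}'
python3 -m creep '{"claw":[1,1,1,1],"translation":[[0,0,0.0007],[0,0,0.0015],[0,0,0.002],[0,0,0.002]],"delta_rot":[[0,0,0],[0,0,0],[0,0,0],[0,0,0]]}'
```

```text
t: 14.17
eef_pos: [0.5378, 0.1045, 0.0843]
ee_rot: [-0.0, 0.997, -0.083, -0.0]
contact_force: [-1.9, -0.2, 0.7]
gripper_width: 0.0163
grasp_force: 49.4
t: 14.5
eef_pos: [0.5381, 0.1045, 0.0832]
ee_rot: [0.0, 0.997, -0.083, -0.0]
contact_force: [-3.9, 1.2, 4.7]
gripper_width: 0.0168
grasp_force: 49.8
```

```bash
python3 -m creep '{"claw":[1,1,1,1],"translation":[[0,0,0.0007],[0,0,0.0014],[0,0,0.002],[0,0,0.002]],"delta_rot":[[0,0,0],[0,0,0],[0,0,0],[0,0,0]]}'
python3 -m creep '{"claw":[1,1,1,1],"translation":[[0,0,0.0007],[0,0,0.001],[0,0,0.0015],[0,0,0.0015]],"delta_rot":[[0,0,0],[0,0,0],[0,0,0],[0,0,0]]}'
```

```text
t: 14.83
eef_pos: [0.5388, 0.1045, 0.083]
ee_rot: [0.0, 0.997, -0.083, 0.0]
contact_force: [-7.6, -0.7, 16.1]
gripper_width: 0.0168
grasp_force: 51.1
t: 15.17
eef_pos: [0.5401, 0.1044, 0.0826]
ee_rot: [0.0, 0.997, -0.083, 0.002]
contact_force: [-6.4, -0.6, 18.7]
gripper_width: 0.0167
grasp_force: 51.2
```

Bottomed with about 19 N at the full-depth height. I relieve the load, then release.

```bash
python3 -m creep '{"claw":[1,1,1,1],"translation":[[0,0,-0.001],[0,0,-0.002],[0,0,-0.003],[0,0,-0.003]],"delta_rot":[[0,0,0],[0,0,0],[0,0,0],[0,0,0]]}' 25
python3 -m creep '{"claw":[0.6,0.5,0.3,0.1,0,-0.2,-0.2,-0.2],"translation":[[0,0,0],[0,0,0],[0,0,0],[0,0,0],[0,0,0],[0,0,0],[0,0,0],[0,0,0]],"delta_rot":[[0,0,0],[0,0,0],[0,0,0],[0,0,0],[0,0,0],[0,0,0],[0,0,0],[0,0,0]]}'
python3 -m creep '{"claw":[-0.2,-0.2,-0.2,-0.2,-0.2,-0.2,-0.2,-0.2,-0.2],"translation":[[0,0,-0.01],[0,0,-0.03],[0,0,-0.06],[0,0,-0.09],[0,0,-0.12],[0,0,-0.14],[0,0,-0.15],[0,0,-0.15],[0,0,-0.15]],"delta_rot":[[0,0,0],[0,0,0],[0,0,0],[0,0,0],[0,0,0],[0,0,0],[0,0,0],[0,0,0],[0,0,0]]}'
python3 - <<'E'
from h import *
im,d,c=shot('wrist','w8.png'); P=cloud(d,c)
i2,d2,c2=shot('scene'); a=cv2.resize(i2[150:250,260:400],None,fx=4,fy=4,interpolation=2)
w=cv2.imread('pics/w8.png'); cv2.imwrite('pics/c8.png',np.hstack([a[:400,150:440,::-1],w[:,80:580]]))
blue=(im[...,2]>im[...,0]*1.8)&(im[...,2]>im[...,1]*1.5)&(d>0)&(np.hypot(P[...,0]-.537,P[...,1]-.104)<.03)
q=P[blue]; print(len(q),'top z',np.percentile(q[:,2],[2,50,98])); t=q[q[:,2]>q[:,2].max()-.003]; print(t.mean(0))
red=(im[...,0]>im[...,1]*2)&(im[...,0]>im[...,2]*2)&(d>0)&(np.hypot(P[...,0]-.537,P[...,1]-.104)<.03); print('ring z',np.percentile(P[red][:,2],[2,50,98]) if red.any() else 0)
m=(d>0)&(abs(P[...,2]-.06)<.004); print('face',np.median(P[m][:,2]))
E
```

```text
t: 15.5
eef_pos: [0.5389, 0.1045, 0.0829]
ee_rot: [-0.0, 0.997, -0.083, 0.001]
contact_force: [-1.0, 0.3, 4.8]
gripper_width: 0.0168
grasp_force: 49.7
t: 16.17
eef_pos: [0.538, 0.1045, 0.0822]
ee_rot: [-0.0, 0.997, -0.083, -0.0]
contact_force: [-0.0, 0.0, -0.6]
gripper_width: 0.0513
grasp_force: 0.0
t: 16.92
eef_pos: [0.5378, 0.1045, 0.232]
ee_rot: [0.0, 0.997, -0.083, -0.0]
contact_force: [-0.5, -0.6, -0.1]
gripper_width: 0.0515
grasp_force: 0.0
349 top z [0.1087146  0.11016859 0.11158587]
[0.53692907 0.10497414 0.11027313]
ring z [0.05849422 0.06017407 0.13805818]
face 0.06015113552215279
```

View pics/c8.png

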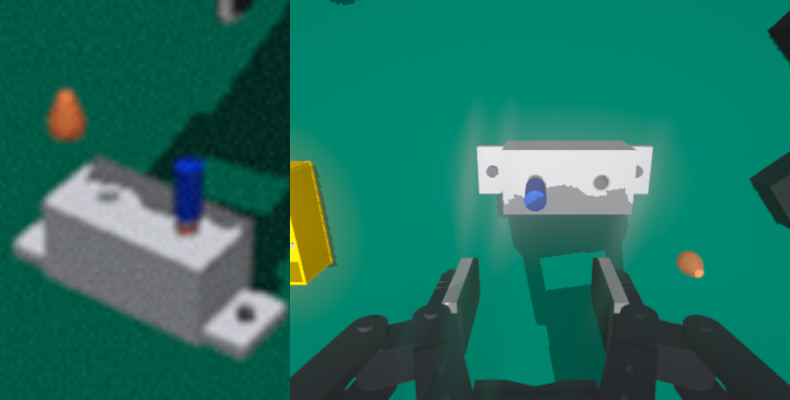

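The ring sits on the face in the left socket and the pin stands upright. Its top is at z = 0.110 (expected 0.110), and the gripper is clear.

```bash
python3 -c "
from bench import env
print(env.close_job())"
```

```text
the job is handed in; nothing more can be done
None
```

The pin is fully home and released in the left (+y) socket, with its ring down on the block's face; I tried the right socket first, found it holds the bush (peak push about 21 N), and handed the job in at about 17 s.

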